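# Load the drilling fixture and hold its spring-return drill guide at the mark

## Task

Lay the 40 mm square, 85 mm long aluminium profile offcut flat and fully down in the pocket of the drilling fixture and let go of it, leaving the other two offcuts where they lie. Then take the black pull bar of the fixture's spring-return carriage, draw the carriage out over the offcut until its pointer stands level with the blade of the mark clip, and finish with the gripper still holding it there: it springs back if let go.

Things in the scene. Friction and masses are not known exactly. Their poses are not given: they have to be found in the camera images.
- offcut_center (a point): centre (half-way up) of the workpiece: a grey sawn piece of T-slot aluminium profile, 40 mm square in section, 85 mm long along its y axis, 0.16 kg nominal; it lies loose on the bench left of the fixture, centre 20 mm above the bench, with two other offcuts of other section and length near it
- offcut_long_center (a point): centre (half-way up) of a bystander: profile offcut 30 mm square, 120 mm long (its y axis); does not belong in the pocket; leave it
- offcut_thick_center (a point): centre (half-way up) of a bystander: profile offcut 45 mm square, 70 mm long (its y axis); does not fit the pocket; leave it
- fixture: drilling fixture, fixed to the bench. Origin: on the bench surface below the pocket's centre; x points away from the robot along the side rails (within 13 degrees of world x), y left, z up. Base plate x -135 to +145 mm, y -97 to +118 mm. Rails at y +-75 mm (20 mm wide), 30 mm high, with spring tubes on their near halves up to 51 mm high. With the carriage home nothing is above the pocket
- pocket (a point): centre of the pocket floor, 6 mm above the bench; axes as the fixture's. Pocket: recess in the grey nest block, 44 mm in x by 89 mm in y, rim 18 mm above the bench, steep lead-in chamfer 3.5 mm wide, 7 mm high; nest outside 70 x 116 mm. The offcut goes in with its length along y and, seated, has its centre 26 mm and its top 46 mm above the bench
- carriage (a joint): travel of the spring-return carriage in m: 0 = home (far end), grows as it is drawn along fixture -x, towards the robot, to 0.100 at the stop. Spring 2.4 N at 0, 6 N at 0.09; gripper and arm yield a few mm to it. It is an aluminium bridge on the rails, plate 52 to 58 mm above the bench, front edge at fixture x +65 mm when home; it passes 6 mm over a seated offcut and jams on one not down
- handle (a point): centre of the carriage's black pull bar, 90 mm above the bench, at fixture x +113 mm, y 0 when home; moves with the carriage; axes as the fixture's. The bar is 12 mm thick in x, 100 mm long in y, 16 mm high, 24 mm clear above the carriage plate on two posts 40 mm to each side of its middle; pinch it from above across its 12 mm
- pointer (a point): tip of the small steel pointer that sticks out from the left (+y) end of the carriage, 58 mm above the bench, at fixture x +118 mm, y +101 mm when home; moves with the carriage; axes as the fixture's
- mark (a point): top of the upright steel blade (3 mm thick in x, 12 mm wide in y) of the mark clip on the base plate's left ledge, at its edge by the pointer's path, 58 mm above the bench; axes as the fixture's. Fixed, 65 to 90 mm nearer the robot than the home pointer; carriage travel to the mark = distance from home pointer to mark along fixture x

How it is judged:
On the way, in this order (a step that is already met when the one before it is completed fails the run):
1. the 40 mm offcut lies flat and fully down in the pocket, let go, with the carriage still home (z of offcut_center in the frame of fixture between 0.024 and 0.028 m and x of offcut_center in the frame of fixture between -0.004 and 0.004 m and y of offcut_center in the frame of fixture between -0.004 and 0.004 m and angle between the y axis of offcut_center and the y axis of fixture, either way round below 0.09 rad and contact force between the fingers and offcut below 0.1 N and value of joint carriage below 0.01 m), for 0.3 s.
2. the carriage is held by the gripper with its pointer level with the mark, the offcut still seated (z of offcut_center in the frame of fixture between 0.024 and 0.028 m and x of offcut_center in the frame of fixture between -0.004 and 0.004 m and y of offcut_center in the frame of fixture between -0.004 and 0.004 m and angle between the y axis of offcut_center and the y axis of fixture, either way round below 0.09 rad and x of pointer in the frame of mark between -0.004 and 0.004 m and velocity of joint carriage between -0.01 and 0.01 m/s and contact force between the fingers and carriage above 3 N), for 0.5 s.
At the end, for the whole second after the job is handed in: Offcut let go in the pocket: centre within 4 mm of the pocket centre, height within 2 mm, square within 5 degrees. Pointer within 4 mm of the mark along the rails, at rest, fingers bearing on the carriage with over 3 N (all of step 2 and contact force between the fingers and offcut below 0.1 N); the arm keeps its last pose, push and grip.
It fails at once if one of the other two offcuts is moved by more than 30 mm (distance of any of offcut_long_center, offcut_thick_center from where it was at the start of the episode above 0.03 m).
It also fails if it takes over 51 s, if anything falls off the work surface, if the arm or the gripper's body presses on something with over 40 N, if the wrist force passes 120 N, or if a joint passes its speed limit or range.

## Robot

A 6-joint arm with a two-finger parallel gripper is mounted at the origin on a cart in front of the work surface, level with it; the furniture and walls round the work are solid. World frame = base frame: x ahead of the robot, y to its left, z up, the work surface at z = 0. Lengths are in m, angles in rad, forces in N, time in s.
With the tool pointing down it reaches from about 0.35 to 0.775 m from the base axis. Payload 7.3 kg.
Tool frame: the origin (TCP) lies at the centre of the arm's flange, where the gripper is bolted on; the fingertips stand 178 mm ahead of it and the grasp point (between the pads) lies 159 mm ahead of it; x points along the fingers, y is the direction in which the jaws open and shut, and the axes are right-handed (so a half turn about x gives the same grasp; the last joint's range is limited). The gripper opens to 92 mm and grips with 3 to 60 N. Pads are 19 mm wide; open, the fingers measure 130 mm over their backs; the gripper's body (75 mm by 190 mm) begins 47 mm behind the grasp point.
Start: joints at [1.074, 0.342, 1.524, -0, 1.275, -0.146], TCP at [0.18, 0.493, 0.405] pointing down, gripper open.
Joint ranges: [-2.53, 2.53], [-0.77, 2.02], [0.04, 2.7], [-1, 4.14], [0.28, 2.66], [-3.11, 3.11]. Speed limits (rad/s): [2.57, 2.57, 3.14, 3.14, 3.14, 3.14].

## Interface

Orientations are given as [roll, pitch, yaw] about the fixed x, y, z axes, in that order (R = Rz(yaw) Ry(pitch) Rx(roll)).
In Python, from cell import readout, cams, workorder gives the robot as it stands.
- The arm moves only by the shell command python3 -m inch 'ROWS' [FORCE]. ROWS is text: rows parted by semicolons, each of 5 numbers parted by spaces: the shift along the world's x, y, z in mm, then the turn about the world's z in rad, then the opening, from 0 (shut) to 1 (fully open). A call has 1 to 8 rows; each row shifts and turns the commanded pose from where the row before left it; what a row does not reach is not made up. A row lasts 1/12 s, in which the tool goes at most 41.7 mm and 7.16 degrees, less where a joint would pass 70% of its speed; a pose out of reach is approached as far as the arm can. A call is refused whole if a number of a shift passes 41.7 or a number of a turn 0.125, either way. A call with a gripper value outside its range is refused whole. The fingers move at their own pace and stop on an object; FORCE is the grip in N (left out, the last holds). Time passes only in rows, so rows that do not move let the fingers close. It gives the time, the measured TCP pose, the force and the opening at its end, in the units of the state.
- readout.observe(): the state, without advancing time (a new reading comes with each control period).
- cams.read_camera(name): name is "scene" or "top"; returns a dict with "color" (400x640x3 uint8, red, green, blue), "fx", "fy", "cx", "cy" (pixels), "dist_coeffs" ([k1, k2, p1, p2, k3] as OpenCV has them; the pictures are not rectified), "world_to_cam" (4x4, takes a point from world to camera coordinates). Camera axes: x right, y down, z forward; pixel columns grow to the right and rows downward; lengths in m; the calibration is good to about 2 mm. A picture is of the moment at which its call begins. There is no depth.
- workorder.hand_in(): hands the job in, once; it reports no verdict.
The state is a dict: "time": time; "qpos": joint angles; "qvel": joint speeds; "joint_efforts": joint torques, N m; "tool_pos": TCP position; "tool_rot": TCP orientation; "contact_force": force on the tool from outside, world axes, zero at the start; "torque": the same for the moment, N m; "opening": finger opening in m.
Only numpy, scipy, OpenCV 4.12 (cv2) and the standard library are available. Lean on these libraries where they do the work, as an engineer would, in place of code of your own. Each camera call takes 0.05 s, during which the arm holds its last target.

## Working session

There is one attempt and no reset: what is moved stays moved. The work goes in short steps, Python scripts to look and compute and a shell command to move; the robot and the scene stay as the last step left them, time stands still between calls to the robot, and variables do not carry over. Pictures are saved under pics/ and viewed, and the job is handed in when it is done.

```bash
ls; mkdir -p pics; python3 - <<'E'
from cell import readout,cams
import cv2,numpy as np
s=readout.observe()
print({k:np.round(v,3) for k,v in s.items()})
for n in("scene","top"):
    c=cams.read_camera(n)
    cv2.imwrite(f"pics/{n}0.png",c["color"][:,:,::-1])
    print(n,c["fx"],c["fy"],c["cx"],c["cy"],c["dist_coeffs"]);print(np.round(c["world_to_cam"],4))
E
```

```text
pics
{'time': np.float64(0.0), 'qpos': array([ 1.074,  0.343,  1.525, -0.   ,  1.275, -0.146]), 'qvel': array([-0.001, -0.001,  0.002, -0.   ,  0.   , -0.001]), 'joint_efforts': array([ 1.0000e-03, -4.3124e+01, -2.4422e+01,  7.2000e-02,  5.6000e-02,
       -0.0000e+00]), 'tool_pos': array([0.18 , 0.493, 0.404]), 'tool_rot': array([-1.715,  1.569, -2.066]), 'contact_force': array([ 0.853, -0.101,  0.182]), 'torque': array([0.056, 0.004, 0.041]), 'opening': np.float64(0.092)}
scene 436.03152680095013 436.03152680095013 315.82211802566263 197.17374719855923 [-0.06827744  0.          0.          0.          0.        ]
[[ 0.5445 -0.8387  0.0094 -0.1108]
 [-0.527  -0.3508 -0.7741  0.4144]
 [ 0.6525  0.4165 -0.633   0.5576]
 [ 0.      0.      0.      1.    ]]
top 503.2371974432843 503.2371974432843 316.73833661782345 209.43284741542425 [-0.01535151  0.          0.          0.          0.        ]
[[ 0.0161 -0.9998  0.014   0.1909]
 [-0.9976 -0.017  -0.0675  0.5297]
 [ 0.0678 -0.0129 -0.9976  1.0935]
 [ 0.      0.      0.      1.    ]]
```

View pics/top0.png

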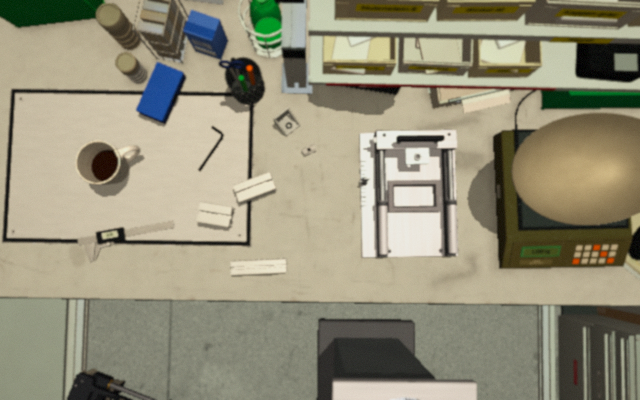

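View pics/scene0.png

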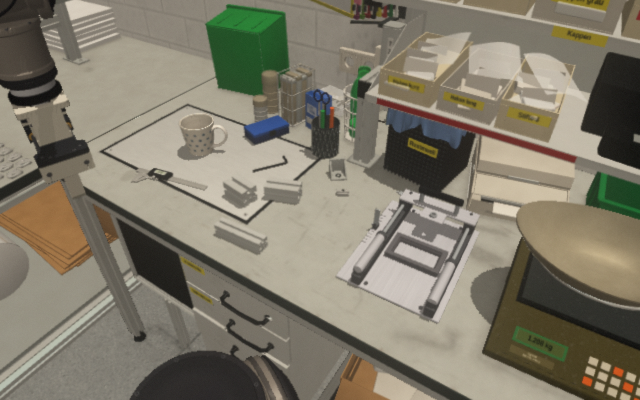

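```bash
cat > h.py <<'E'
import cv2,numpy as np
from cell import cams,readout
def cam(n):
    c=cams.read_camera(n);K=np.array([[c["fx"],0,c["cx"]],[0,c["fy"],c["cy"]],[0,0,1.]])
    return c["color"][:,:,::-1].copy(),K,np.array(c["dist_coeffs"],float),np.array(c["world_to_cam"])
def proj(P,K,d,T):
    return cv2.projectPoints(np.atleast_2d(np.asarray(P,float)),cv2.Rodrigues(T[:3,:3])[0],T[:3,3],K,d)[0][:,0]
def unproj(uv,z,K,d,T):
    n=cv2.undistortPoints(np.asarray(uv,float).reshape(-1,1,2),K,d)[:,0]
    r=np.c_[n,np.ones(len(n))]@T[:3,:3]; o=-T[:3,:3].T@T[:3,3]
    return o+r*((z-o[2])/r[:,2])[:,None]
def crop(im,x0,y0,x1,y1,s,fn):
    o=cv2.resize(im[y0:y1,x0:x1],None,fx=s,fy=s,interpolation=cv2.INTER_CUBIC)
    for x in range(-(-x0//10)*10,x1,10):
        cv2.line(o,((x-x0)*s,0),((x-x0)*s,6 if x%50 else 14),(0,0,255),1)
        if x%20==0: cv2.putText(o,str(x),((x-x0)*s,24),0,.4,(0,0,255),1)
    for y in range(-(-y0//10)*10,y1,10):
        cv2.line(o,(0,(y-y0)*s),(6,(y-y0)*s),(0,0,255),1)
        if y%20==0: cv2.putText(o,str(y),(8,(y-y0)*s+4),0,.4,(0,0,255),1)
    cv2.imwrite(fn,o)
E
python3 - <<'E'
from h import *
im=cam("top")[0]; crop(im,185,165,300,285,5,"pics/t_off.png"); crop(im,350,120,470,265,4,"pics/t_fix.png")
im=cam("scene")[0]; crop(im,205,165,315,255,6,"pics/s_off.png"); crop(im,330,180,490,325,4,"pics/s_fix.png")
E
```

```text
(no output)
```

View pics/t_off.png

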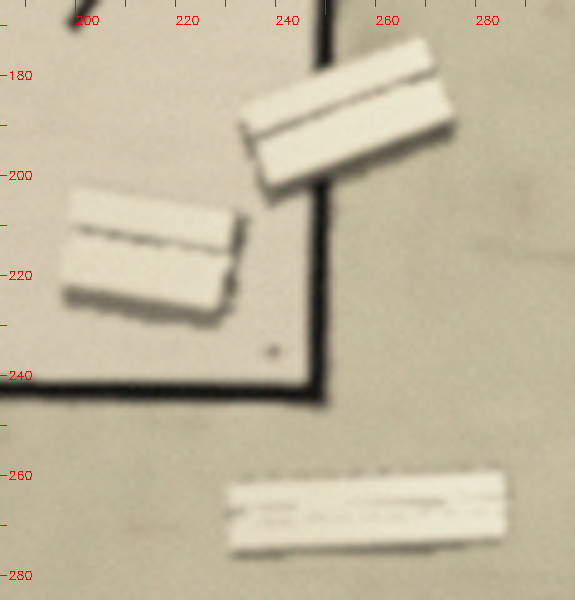

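View pics/t_fix.png

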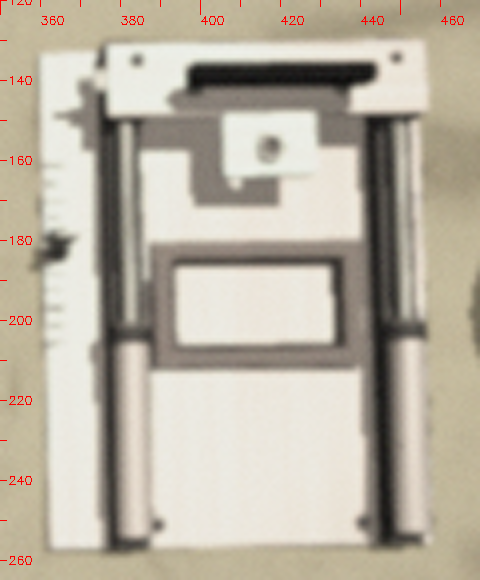

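View pics/s_off.png

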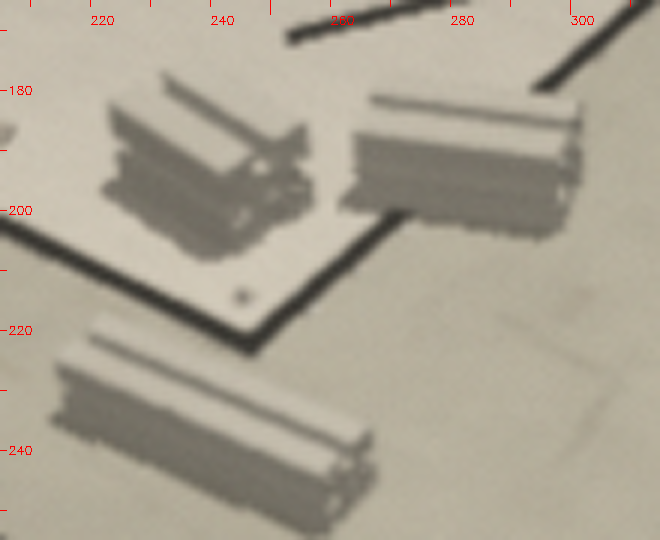

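View pics/s_fix.png

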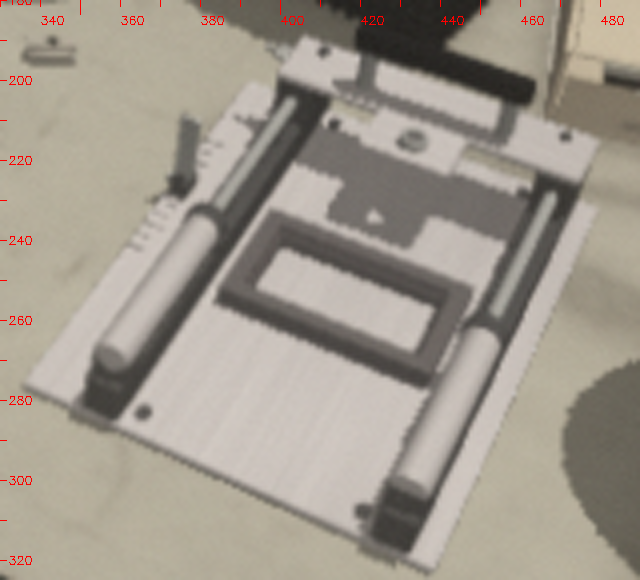

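```bash
cat > fit.py <<'E'
from h import *
from scipy.optimize import least_squares
ct=cam("top")[1:];cs=cam("scene")[1:]
def obj(uvs,z,n):
    P=unproj(uvs,z,*ct)[:,:2]; e=[np.linalg.norm(P[i]-P[(i+1)%4])*1e3 for i in range(4)]
    d=(P[1]-P[0]+P[2]-P[3]);print(n,P.mean(0).round(4),np.round(e,1),"long-axis yaw",np.arctan2(d[1],d[0]).round(4))
obj([(231,186.5),(267,172.5),(275,188.5),(238,203)],.04,"A40")
obj([(198.5,202.5),(231,207.5),(228,227),(197,222.5)],.045,"T45")
obj([(230.5,262),(285,259.5),(285.5,272),(231,275)],.03,"L30")
# fixture
T=[((-.135,.118,.006),(362,257)),((-.135,-.097,.006),(457.5,256)),
 ((.035,.058,.018),(387.5,180.3)),((.035,-.058,.018),(440.5,180)),((-.035,-.058,.018),(440.5,212)),((-.035,.058,.018),(387.5,212.5)),
 ((.022,.0445,.018),(393.5,185)),((-.022,.0445,.018),(393.5,206.5)),
 ((.107,.05,.098),(397,142)),((.119,.05,.098),(397,136)),((.119,-.05,.098),(444,135.5)),((.107,-.05,.098),(443.5,140.5)),]
S=[((-.135,.118,.006),(336,276)),((-.135,-.097,.006),(437,322)),
 ((.035,.058,.018),(397,232.5)),((.035,-.058,.018),(448,252.5)),((-.035,-.058,.018),(437,275)),((-.035,.058,.018),(382,253)),]
def pts(L,p):
    c,s=np.cos(p[2]),np.sin(p[2]);P=np.array([a for a,_ in L]);return np.c_[p[0]+c*P[:,0]-s*P[:,1],p[1]+s*P[:,0]+c*P[:,1],P[:,2]]
def res(p,sets):
    return np.concatenate([(proj(pts(L,p),*c)-np.array([b for _,b in L])).ravel() for L,c in sets])
for nm,sets in(("both",[(T,ct),(S,cs)]),("top",[(T,ct)]),("scene",[(S,cs)])):
    r=least_squares(res,[.5,-.2,0],args=(sets,),loss="soft_l1");print(nm,r.x.round(4));
    print(res(r.x,sets).reshape(-1,2).round(1).tolist())
E
python3 fit.py
```

```text
A40 [0.5698 0.339 ] [83.4 39.  85.6 39. ] long-axis yaw -1.1779
T45 [0.5091 0.4208] [70.6 42.3 67.1 43. ] long-axis yaw -1.7025
L30 [0.3985 0.3246] [117.8  26.9 117.6  27.9] long-axis yaw -1.5047
both [ 0.5591 -0.0161  0.0327]
[[0.0, 1.3], [1.0, 0.6], [0.4, 0.7], [-0.6, 0.3], [0.5, -0.3], [1.2, 0.0], [0.6, 1.8], [1.1, 0.1], [-0.2, -0.4], [-0.4, -0.1], [0.7, -0.2], [1.4, 0.5], [-2.0, -1.6], [0.1, -0.6], [-0.8, -1.8], [-0.6, -1.7], [-0.7, -2.3], [1.0, -2.4]]
top [ 0.5597 -0.015   0.0283]
[[-0.7, 0.8], [0.2, 0.5], [-0.1, 0.3], [-1.0, 0.1], [-0.1, -0.5], [0.6, -0.4], [0.1, 1.4], [0.6, -0.3], [-0.5, -0.8], [-0.6, -0.5], [0.4, -0.4], [1.1, 0.3]]
scene [ 0.5552 -0.0189  0.0295]
[[-1.9, 0.0], [0.5, 1.7], [-0.3, -0.3], [0.1, 0.0], [-0.2, -0.4], [1.3, -0.8]]
```

```bash
cat >> h.py <<'E'
def st():
    from scipy.spatial.transform import Rotation as R
    s=readout.observe();M=R.from_euler("xyz",s["tool_rot"]).as_matrix()
    print("t",round(s["time"],2),"tcp",np.round(s["tool_pos"],4),"xax",M[:,0].round(3),"jaw yaw",np.arctan2(M[1,1],M[0,1]).round(4),"q",np.round(s["qpos"],3),"F",np.round(s["contact_force"],1),"open",round(float(s["opening"]),4))
E
python3 - <<'E'
from h import *
st()
t=cam("top")[1:];s=cam("scene")[1:]
def tri(a,b):
    def r(X): return np.r_[proj(X,*t)[0]-a,proj(X,*s)[0]-b]
    from scipy.optimize import least_squares
    q=least_squares(r,[.8,-.1,.3]);print(q.x.round(3),q.fun.round(1))
tri((310,85),(366,100)); tri((538,93),(571,184))
E
python3 - <<'E'
from h import *
im=cam("top")[0]; crop(im,270,60,470,160,4,"pics/t_sh.png")
im=cam("scene")[0]; crop(im,320,60,490,200,4,"pics/s_sh.png")
E
```

```text
t 0.3 tcp [0.1804 0.493  0.4045] xax [-0. -0. -1.] jaw yaw 1.22 q [ 1.074  0.342  1.524 -0.     1.275 -0.146] F [-0.7  0.5 -0.5] open 0.0916
[0.742 0.217 0.219] [ 0.6 -0.3 -0.8  0.1]
[ 0.756 -0.238  0.16 ] [ 3.7 -1.1 -3.8  0.8]
```

View pics/t_sh.png

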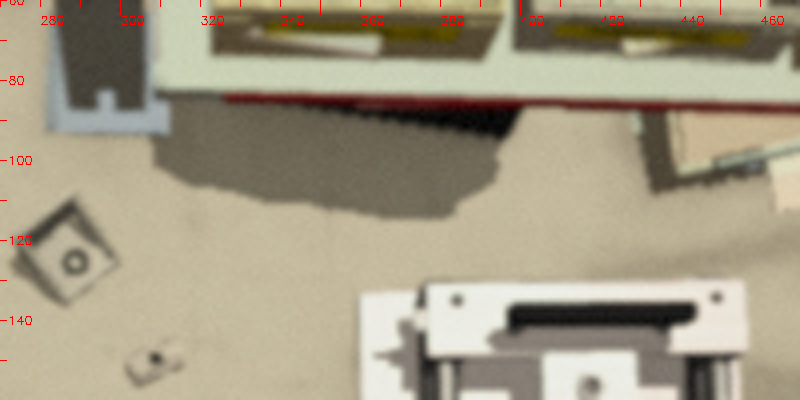

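View pics/s_sh.png

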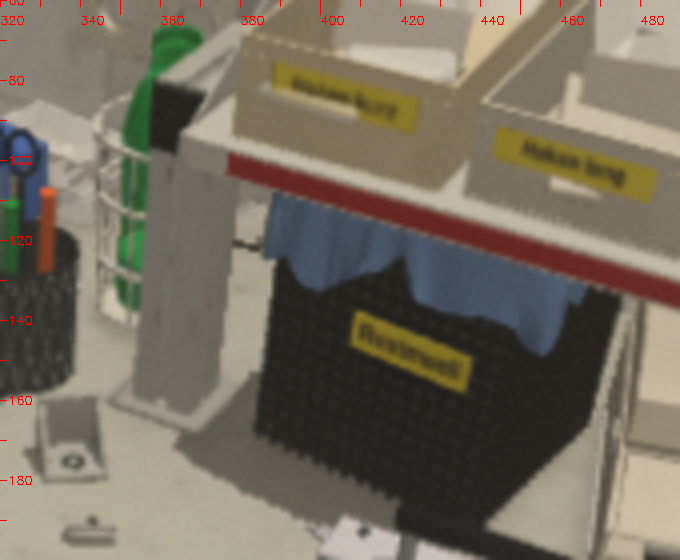

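```bash
python3 - <<'E'
from h import *
from scipy.optimize import least_squares
t=cam("top")[1:];s=cam("scene")[1:]
def tri(a,b):
    q=least_squares(lambda X:np.r_[proj(X,*t)[0]-a,proj(X,*s)[0]-b],[.8,-.1,.3]);print(q.x.round(3),q.fun.round(1))
tri((305,84),(365,100)); tri((322,84),(378,97.5)); tri((322,86),(378,103))
# line fit: top edge of red strip in both images, line X=a+b*y, z=c
tp=[(330,84.5),(400,86),(460,87)]; sp=[(378,98),(430,117),(485,136)]
tb=[(330,85.5),(400,87.5),(460,88.5)]; sb=[(378,103),(430,122),(485,141.5)]
def d(p,uv,cam_):
    a,b,c=p;P=proj([[a+b*.3,.3,c],[a-b*.3,-.3,c]],*cam_);u=P[1]-P[0];n=np.array([-u[1],u[0]])/np.linalg.norm(u)
    return (np.array(uv)-P[0])@n
for A,B in((tp,sp),(tb,sb)):
    q=least_squares(lambda p:np.r_[d(p,A,t),d(p,B,s)],[.75,0,.2]);print(q.x.round(3),q.fun.round(1))
E
```

```text
[0.746 0.225 0.215] [ 1.4 -0.8 -2.1  0.2]
[0.742 0.193 0.232] [ 2.  -1.1 -2.8  0.3]
[0.743 0.192 0.218] [ 2.1 -1.2 -3.   0.3]
[0.74  0.014 0.227] [ 1.1  0.  -1.1 -2.7  0.2  2.2]
[0.741 0.018 0.214] [ 1.   0.2 -1.2 -2.5  0.1  2.2]
```

```bash
python3 - <<'E'
from h import *
im=cam("scene")[0]; crop(im,0,0,120,200,4,"pics/s_grip.png")
E
```

```text
(no output)
```

View pics/s_grip.png

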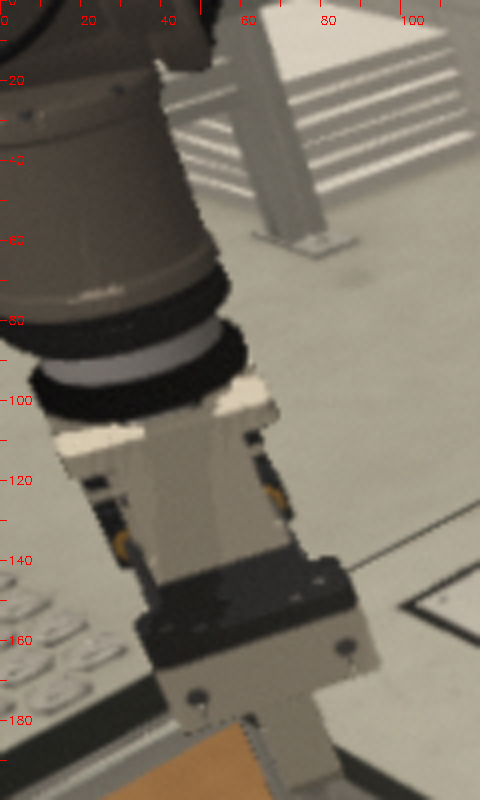

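```bash
python3 -m inch '32 -13 0 -.069 1;32 -13 0 -.069 1;32 -13 0 -.069 1;32 -13 0 -.069 1;32 -13 0 -.069 1;32 -13 0 -.069 1;32 -13 0 -.069 1;32 -13 0 -.069 1' 40; python3 -m inch '33 -13 -20 -.069 1;33 -13 -20 -.069 1;33 -13 -20 -.069 1;33 -13 -20 -.068 1;0 0 0 0 1;0 0 0 0 1'; python3 - <<'E'
from h import *
st()
im=cam("top")[0]; crop(im,185,145,305,285,4,"pics/t1.png")
im=cam("scene")[0]; crop(im,200,60,360,255,3,"pics/s1.png")
E
```

```text
time: 1.32
tool_pos: [0.4379, 0.3881, 0.4048]
tool_rot: [1.76, 1.571, 0.853]
contact_force: [-0.5, 1.2, 0.1]
opening: 0.092
time: 1.82
tool_pos: [0.5696, 0.3357, 0.3222]
tool_rot: [-1.553, 1.567, -2.734]
contact_force: [-0.6, 0.1, -0.2]
opening: 0.0918
t 1.82 tcp [0.5696 0.3357 0.3222] xax [-0.004 -0.002 -1.   ] jaw yaw 0.3905 q [0.417 0.66  1.223 0.    1.263 0.026] F [-0.6  0.1 -0.2] open 0.0918
```

View pics/t1.png

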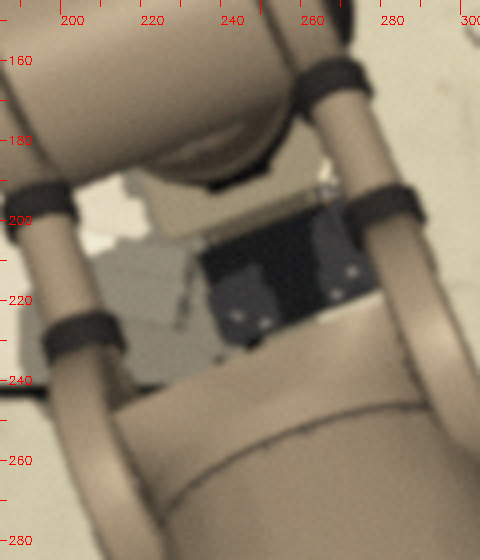

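View pics/s1.png

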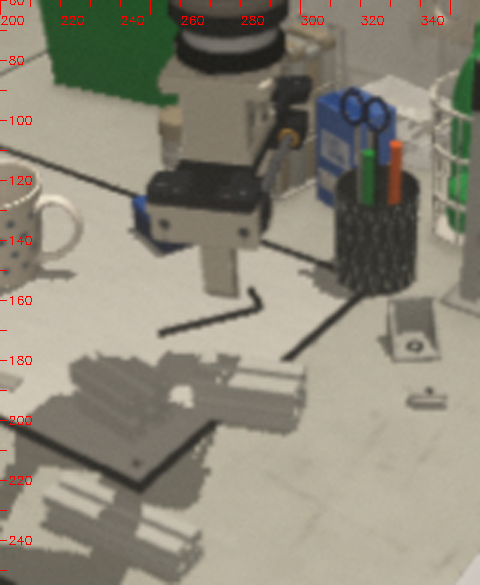

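```bash
python3 - <<'E'
from h import *
s=cam("scene")[1:]
y=.3905;j=np.array([np.cos(y),np.sin(y),0]);c=np.array([.5696,.3357,.144])
print(proj([c-j*.046,c+j*.046,c-j*.065],*s).round(1))
# A outline
a=.3928;X=np.array([np.cos(a),np.sin(a),0]);Y=np.array([-X[1],X[0],0]);C=np.array([.5698,.339,.04])
P=[C+i*.02*X+k*.0425*Y-[0,0,.04*q] for q in(0,1) for i,k in((-1,1),(-1,-1),(1,-1),(1,1))]
print(proj(P,*s).round(1))
E
```

```text
[[274.6 157.3]
 [284.7 135.5]
 [272.3 162.2]]
[[261.2 185.2]
 [296.1 189.5]
 [299.7 179.4]
 [265.7 175.4]
 [262.3 198.2]
 [296.4 202.5]
 [299.9 192.3]
 [266.7 188.2]]
```

```bash
python3 -m inch '-1.6 1.8 -30 0.002 1;0 0 -30 0 1;0 0 -25 0 1;0 0 -20 0 1;0 0 -17 0 1;0 0 0 0 1;0 0 0 0 1' 40; python3 - <<'E'
from h import *
st()
im=cam("scene")[0]; crop(im,200,100,320,240,4,"pics/s2.png")
E
```

```text
time: 2.55
tool_pos: [0.566, 0.3398, 0.2036]
tool_rot: [2.19, 1.571, 1.016]
contact_force: [0.2, -0.2, 0.8]
opening: 0.0918
t 2.55 tcp [0.566  0.3398 0.2036] xax [ 0.  0. -1.] jaw yaw 0.3968 q [0.425 0.782 1.34  0.    1.019 0.028] F [ 0.2 -0.2  0.8] open 0.0918
```

View pics/s2.png

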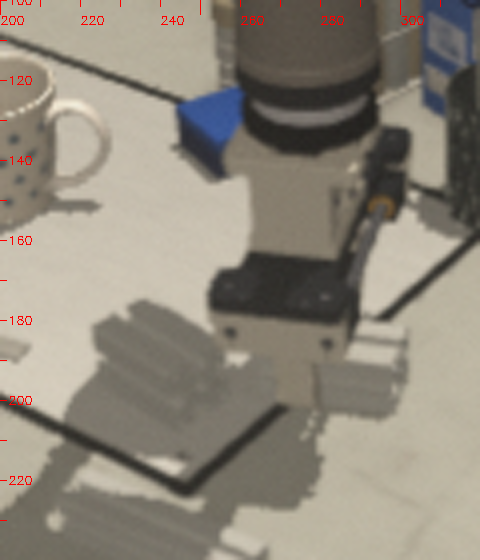

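```bash
python3 -m inch '1 -1 -3 0 1;0 0 0 0 0.3;0 0 0 0 0.3;0 0 0 0 0.3;0 0 0 0 0.3;0 0 0 0 .3;0 0 0 0 .3;0 0 0 0 .3' 40; python3 -m inch '0 0 0 0 .3;0 0 0 0 .3'; python3 -m inch '0 0 20 0 .3;0 0 30 0 .3;0 0 30 0 .3;0 0 20 0 .3;0 0 0 0 .3;0 0 0 0 .3'
python3 - <<'E'
from h import *
st()
im=cam("scene")[0]; crop(im,200,60,350,230,4,"pics/s3.png")
E
```

```text
time: 3.27
tool_pos: [0.5678, 0.3378, 0.1998]
tool_rot: [1.282, 1.571, 0.106]
contact_force: [-0.1, 0.6, 0.5]
opening: 0.0495
time: 3.43
tool_pos: [0.5679, 0.3379, 0.1997]
tool_rot: [1.538, 1.57, 0.362]
contact_force: [0.8, -0.0, -0.8]
opening: 0.0397
time: 3.93
tool_pos: [0.5678, 0.3378, 0.3003]
tool_rot: [1.588, 1.569, 0.412]
contact_force: [-0.1, 0.3, -2.3]
opening: 0.0396
t 3.93 tcp [0.5678 0.3378 0.3003] xax [ 0.002  0.001 -1.   ] jaw yaw 0.395 q [ 0.421  0.677  1.254 -0.     1.209  0.026] F [-0.1  0.3 -2.3] open 0.0396
```

View pics/s3.png

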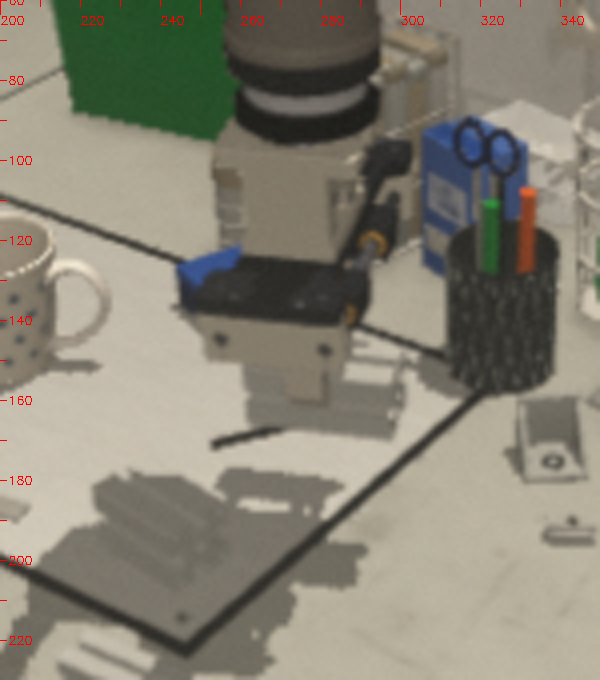

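```bash
python3 -m inch '-1 -36 0 -.036 .3;-1 -36 0 -.036 .3;-1 -36 0 -.036 .3;-1 -36 0 -.036 .3;-1 -36 0 -.036 .3;-1 -36 0 -.036 .3;-1 -36 0 -.036 .3;-1 -36 0 -.036 .3'; python3 -m inch '-1 -36 -10 -.037 .3;-1 -30 -10 -.04 .3;0 0 -10 0 .3;0 0 -10 0 .3;0 0 0 0 .3;0 0 0 0 .3;0 0 0 0 .3'
python3 - <<'E'
from h import *
st()
im=cam("scene")[0]; crop(im,320,120,490,325,3,"pics/s4.png")
im=cam("top")[0]; crop(im,340,100,480,280,4,"pics/t4.png")
E
```

```text
time: 4.65
tool_pos: [0.5588, 0.0482, 0.2975]
tool_rot: [-1.728, 1.567, 3.089]
contact_force: [1.0, -0.1, -1.7]
opening: 0.0397
time: 5.23
tool_pos: [0.5579, -0.0149, 0.2595]
tool_rot: [-2.111, 1.57, 2.633]
contact_force: [0.1, -0.6, -0.9]
opening: 0.0399
t 5.23 tcp [ 0.5579 -0.0149  0.2595] xax [-0.  0. -1.] jaw yaw 0.0319 q [-0.164  0.555  1.619  0.     0.968 -0.196] F [ 0.1 -0.6 -0.9] open 0.0399
```

View pics/s4.png

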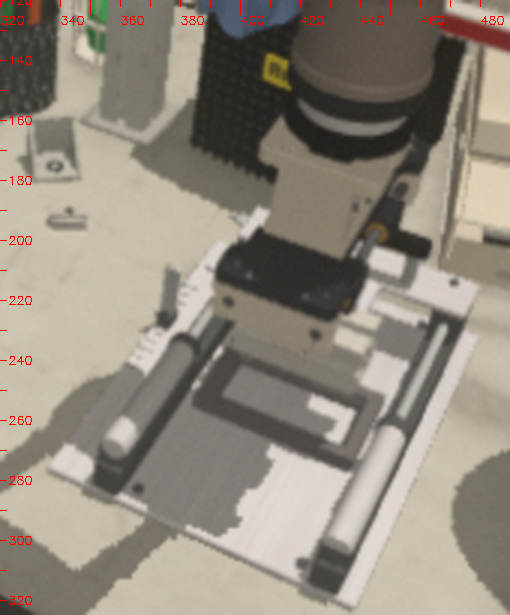

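View pics/t4.png

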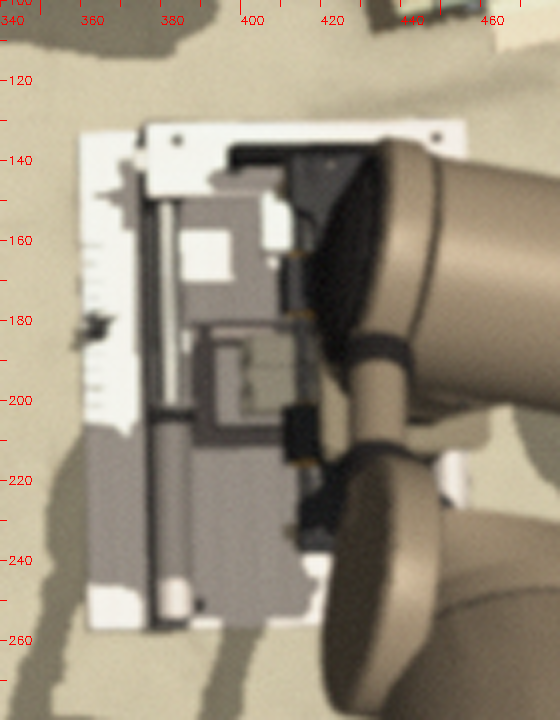

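```bash
python3 - <<'E'
from h import *
im,*c=cam("top"); im2,*s=cam("scene")
print(unproj([(400,183),(400,203.5)],.0997,*c).round(4))
y=.0319;X=np.array([np.cos(y),np.sin(y),0]);Y=np.array([-X[1],X[0],0]);C=np.array([.5579,-.0149,.0997])
P=[C+.02*X+.0425*Y,C-.02*X+.0425*Y,C-.02*X-.0425*Y]
print(proj(P,*c).round(1)); print(proj(P+[P[1]-[0,0,.04],P[2]-[0,0,.04]],*s).round(1))
crop(im,375,165,425,225,10,"pics/t5.png");crop(im2,375,190,465,285,7,"pics/s5.png")
E
```

```text
[[0.5781 0.0306 0.0997]
 [0.5359 0.0304 0.0997]]
[[401.2 183.8]
 [401.7 203.2]
 [443.  202.6]]
[[404.7 208.8]
 [397.  220.1]
 [438.3 235.9]
 [394.4 234.7]
 [434.5 250.6]]
```

View pics/t5.png

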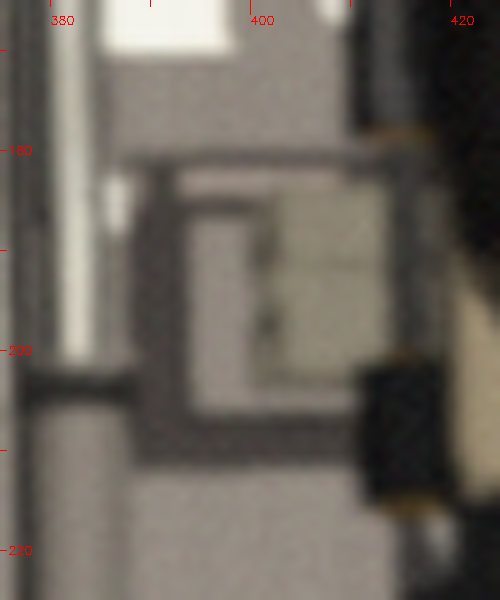

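View pics/s5.png

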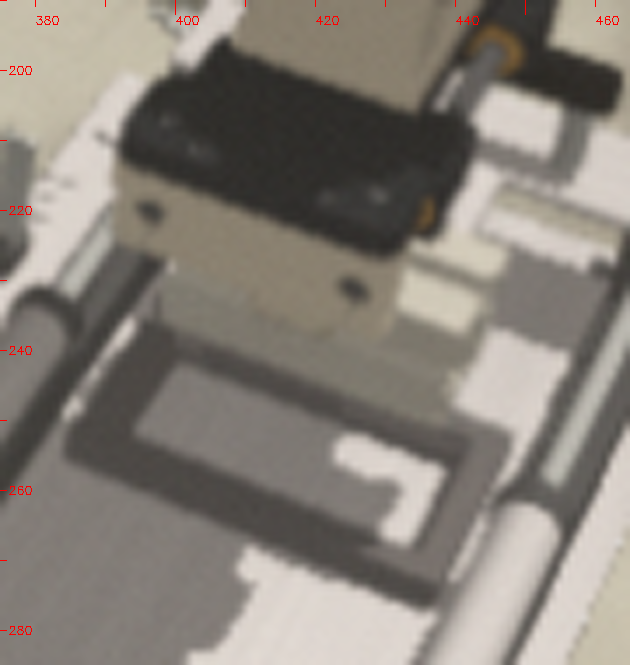

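```bash
python3 -m inch '1.4 -.4 -15 -.003 .3;0 0 -15 0 .3;0 0 -8 0 .3;0 0 -4 0 .3;0 0 -3 0 .3;0 0 -3 0 .3;0 0 0 0 .3'; python3 -m inch '0 0 -2 0 .3;0 0 -2 0 .3;0 0 -2 0 .3;0 0 0 0 .3;0 0 0 0 .3'
python3 - <<'E'
from h import *
st()
im=cam("scene")[0]; crop(im,375,190,465,285,6,"pics/s6.png")
im=cam("top")[0]; crop(im,375,165,425,225,8,"pics/t6.png")
E
```

```text
time: 6.02
tool_pos: [0.5594, -0.0162, 0.212]
tool_rot: [2.156, 1.57, 0.612]
contact_force: [-0.2, 1.3, -1.7]
opening: 0.0397
time: 6.43
tool_pos: [0.5595, -0.0151, 0.2077]
tool_rot: [2.186, 1.568, 0.642]
contact_force: [-1.9, 9.7, 9.6]
opening: 0.0398
t 6.43 tcp [ 0.5595 -0.0151  0.2077] xax [ 0.003  0.002 -1.   ] jaw yaw 0.027 q [-0.164  0.63   1.657  0.003  0.853 -0.194] F [-1.9  9.7  9.6] open 0.0398
```

View pics/s6.png

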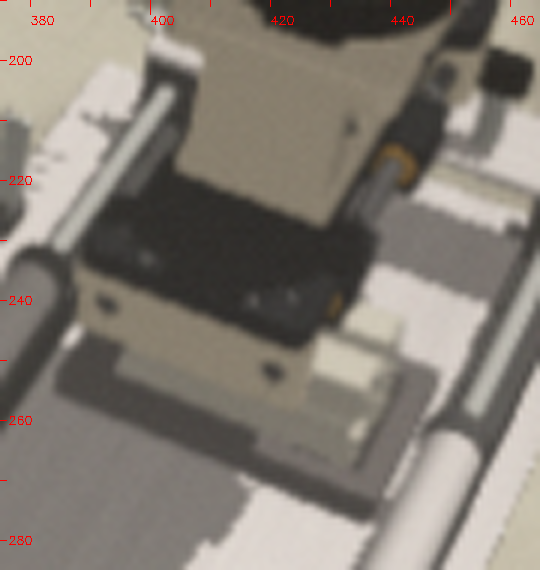

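View pics/t6.png

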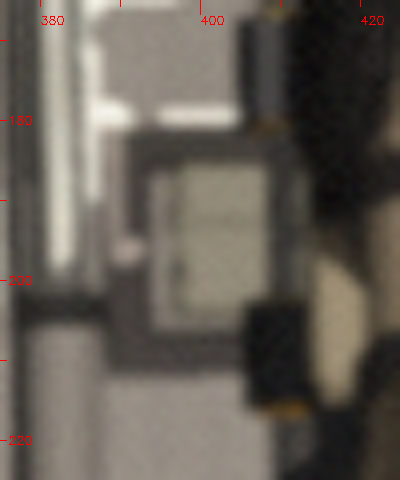

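```bash
python3 -m inch '0 1.5 0 0 .3;0 0.5 0 0 .3;0 0 -1 0 .3;0 0 -1 0 .3;0 0 0 0 .3'; python3 - <<'E'
from h import *
st()
E
```

```text
time: 6.95
tool_pos: [0.5597, -0.0154, 0.2052]
tool_rot: [1.03, 1.568, -0.514]
contact_force: [-2.3, -2.2, 9.4]
opening: 0.0395
t 6.95 tcp [ 0.5597 -0.0154  0.2052] xax [ 0.003 -0.002 -1.   ] jaw yaw 0.027 q [-1.640e-01  6.340e-01  1.658e+00 -1.000e-03  8.470e-01 -1.900e-01] F [-2.3 -2.2  9.4] open 0.0395
```

```bash
python3 -m inch '0 0 0 0 .6;0 0 0 0 .6;0 0 0 0 .6;0 0 0 0 .6;0 0 0 0 .6'; python3 -m inch '0 0 10 0 .6;0 0 20 0 .6;0 0 30 0 .6;0 0 35 0 .6;0 0 40 0 .6;0 0 30 0 .6;0 0 0 0 1;0 0 0 0 1'
python3 - <<'E'
from h import *
st()
im=cam("scene")[0]; crop(im,370,190,480,285,6,"pics/s7.png")
im=cam("top")[0]; crop(im,350,110,470,265,4,"pics/t7.png")
E
```

```text
time: 7.37
tool_pos: [0.5592, -0.0146, 0.2035]
tool_rot: [-1.501, 1.571, -3.045]
contact_force: [0.9, 0.1, 0.8]
opening: 0.0549
time: 8.03
tool_pos: [0.5592, -0.0145, 0.3713]
tool_rot: [1.382, 1.566, -0.161]
contact_force: [-0.1, -0.1, -0.5]
opening: 0.0643
t 8.03 tcp [ 0.5592 -0.0145  0.3713] xax [ 0.005 -0.001 -1.   ] jaw yaw 0.0272 q [-0.163  0.431  1.482  0.     1.223 -0.19 ] F [-0.1 -0.1 -0.5] open 0.0643
```

View pics/s7.png

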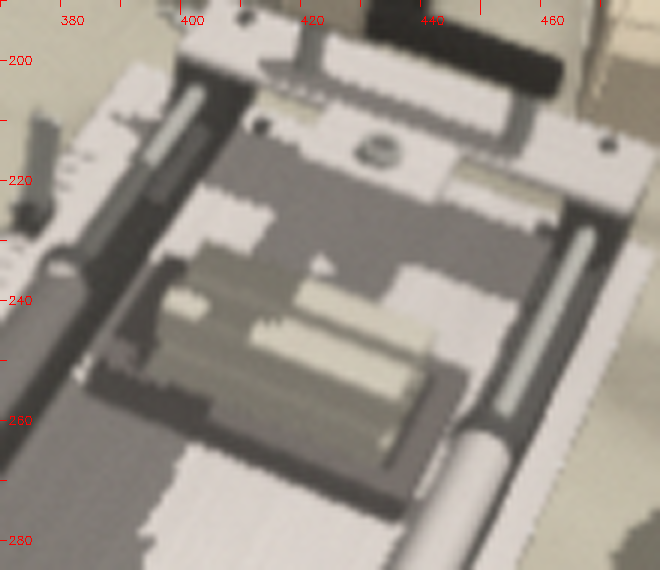

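View pics/t7.png

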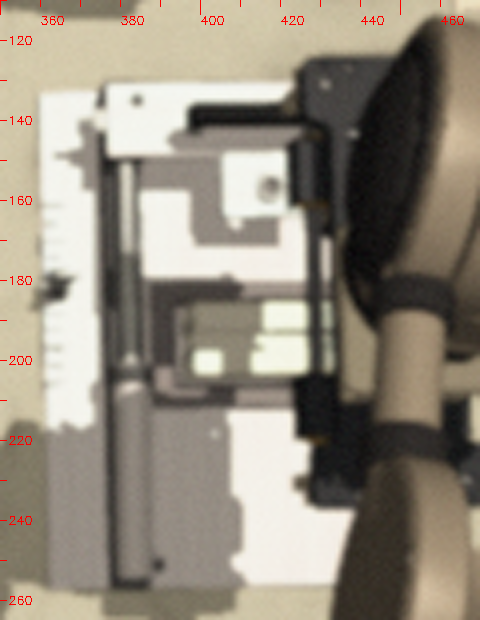

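```bash
python3 -m inch '26 .6 -8 0 1;26 .6 -20 0 1;20 .5 -30 0 1;6 0 -20 0 1;0 0 0 0 1;0 0 0 0 1'
python3 - <<'E'
from h import *
st()
im=cam("scene")[0]; crop(im,340,60,490,240,4,"pics/s8.png")
im=cam("top")[0]; crop(im,350,70,490,220,5,"pics/t8.png")
E
```

```text
time: 8.63
tool_pos: [0.6366, -0.0128, 0.2881]
tool_rot: [-1.728, 1.565, 3.012]
contact_force: [-0.3, 0.4, 0.2]
opening: 0.0918
t 8.63 tcp [ 0.6366 -0.0128  0.2881] xax [-0.006  0.001 -1.   ] jaw yaw 0.0271 q [-0.14   0.649  1.345 -0.     1.154 -0.167] F [-0.3  0.4  0.2] open 0.0918
```

View pics/s8.png

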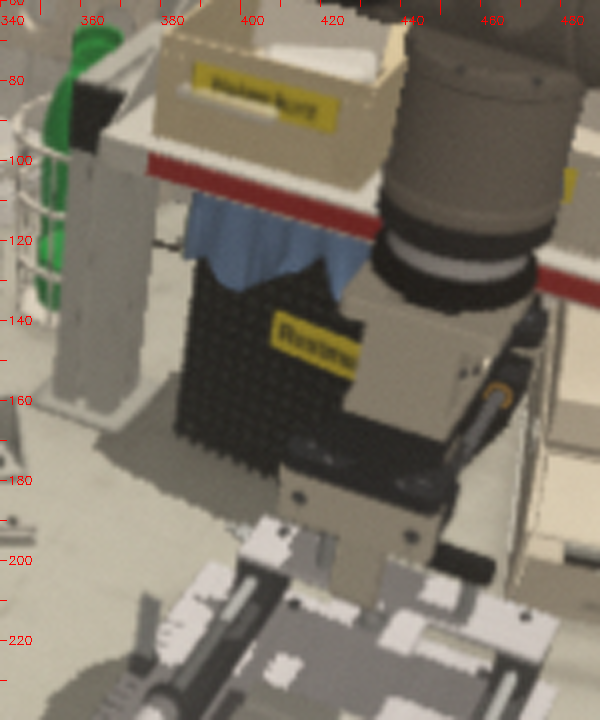

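View pics/t8.png

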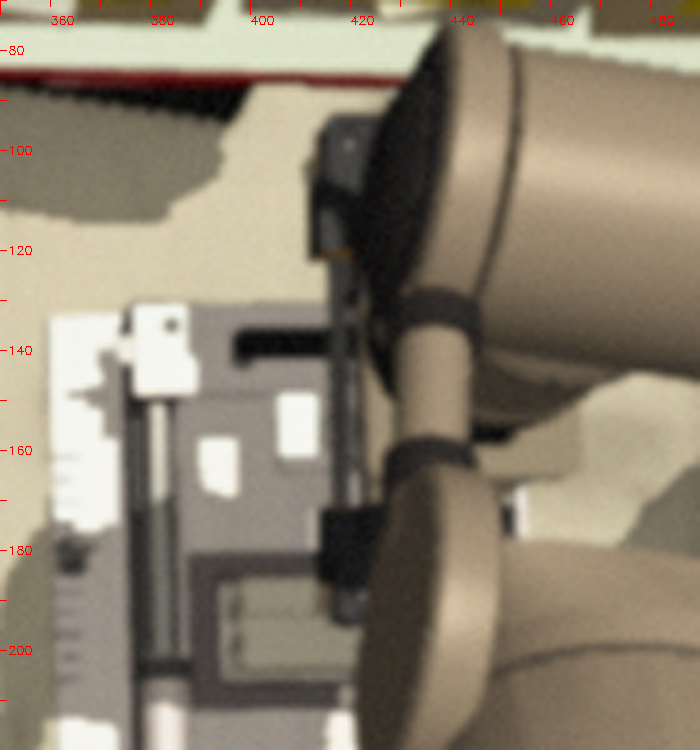

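```bash
python3 -m inch '1.2 0 -5 0 1;0 0 -5 0 1;0 0 -5 0 1;0 0 -3 0 1;0 0 0 0 1'; python3 - <<'E'
from h import *
st()
im=cam("scene")[0]; crop(im,370,120,490,230,6,"pics/s9.png")
E
```

```text
time: 9.15
tool_pos: [0.638, -0.0128, 0.272]
tool_rot: [-1.747, 1.57, 2.993]
contact_force: [-0.3, 0.4, 0.3]
opening: 0.0921
t 9.15 tcp [ 0.638  -0.0128  0.272 ] xax [-0.001  0.    -1.   ] jaw yaw 0.027 q [-0.14   0.667  1.359  0.     1.117 -0.167] F [-0.3  0.4  0.3] open 0.0921
```

View pics/s9.png

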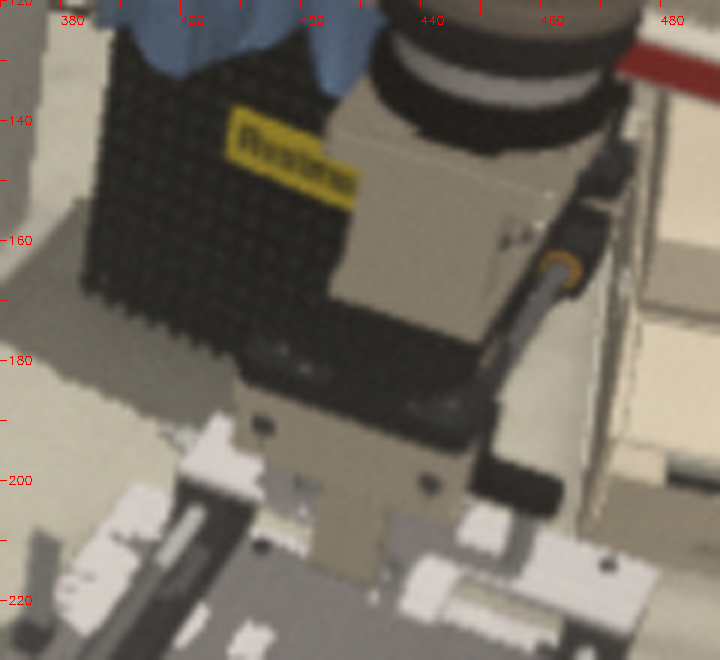

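```bash
python3 -m inch '0 0 -5 0 1;0 0 -5 0 1;0 0 -5 0 1;0 0 -5 0 1;0 0 -2 0 1;0 0 0 0 1'; python3 -m inch '0 0 0 0 .7;0 0 0 0 .5;0 0 0 0 .3;0 0 0 0 .15;0 0 0 0 .05;0 0 0 0 0;0 0 0 0 0;0 0 0 0 0' 45;python3 -m inch '0 0 0 0 0;0 0 0 0 0;0 0 0 0 0'; python3 - <<'E'
from h import *
st()
im=cam("scene")[0]; crop(im,330,150,480,290,5,"pics/s10.png")
im=cam("top")[0]; crop(im,340,110,480,260,5,"pics/t10.png")
E
```

```text
time: 9.7
tool_pos: [0.6382, -0.0128, 0.2498]
tool_rot: [-1.727, 1.569, 3.012]
contact_force: [-0.5, 0.5, -0.7]
opening: 0.0921
time: 10.37
tool_pos: [0.6387, -0.013, 0.2511]
tool_rot: [1.391, 1.569, -0.153]
contact_force: [3.8, -0.6, 0.6]
opening: 0.043
time: 10.62
tool_pos: [0.6386, -0.013, 0.2511]
tool_rot: [1.33, 1.569, -0.214]
contact_force: [5.5, 0.3, 1.0]
opening: 0.0229
t 10.62 tcp [ 0.6386 -0.013   0.2511] xax [ 0.001 -0.    -1.   ] jaw yaw 0.027 q [-0.14   0.691  1.377 -0.     1.072 -0.167] F [5.5 0.3 1. ] open 0.0229
```

View pics/s10.png

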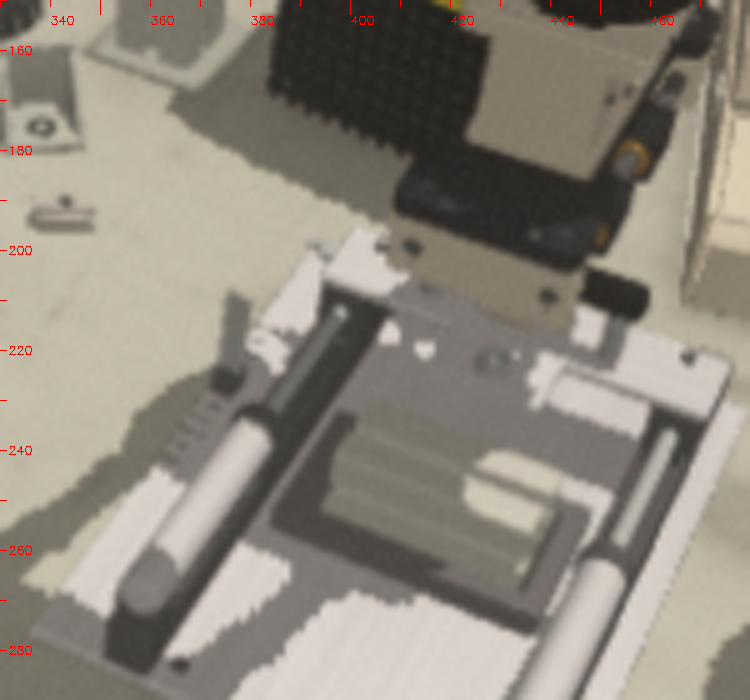

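View pics/t10.png

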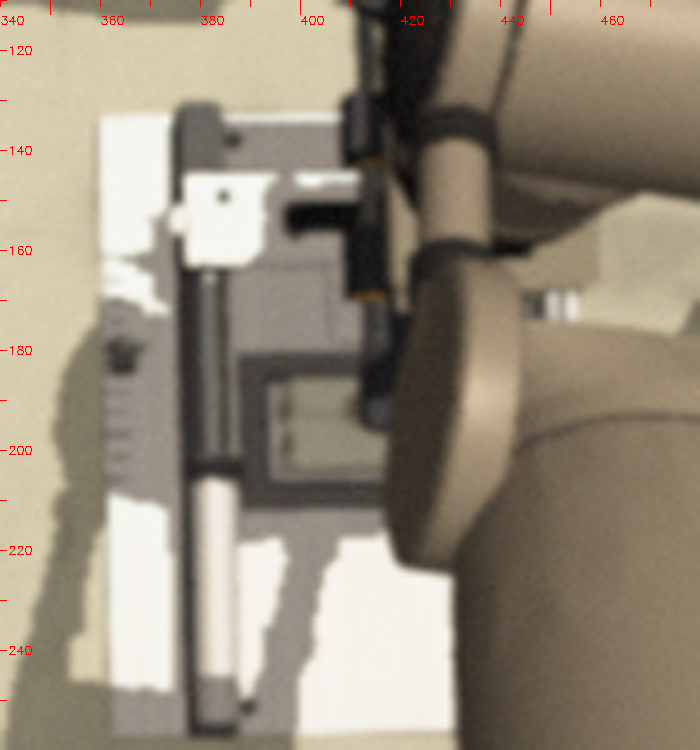

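```bash
python3 -m inch '0 0 0 0 0;0 0 0 0 0;0 0 0 0 0;0 0 0 0 0;0 0 0 0 0'; python3 - <<'E'
from h import *
st()
im=cam("scene")[0]; crop(im,365,180,415,240,10,"pics/s11.png")
im,*c=cam("top"); crop(im,350,125,400,195,8,"pics/t11.png")
E
```

```text
time: 11.13
tool_pos: [0.6385, -0.013, 0.2511]
tool_rot: [1.239, 1.57, -0.304]
contact_force: [4.4, 0.3, 5.1]
opening: 0.0117
t 11.13 tcp [ 0.6385 -0.013   0.2511] xax [ 0.001 -0.    -1.   ] jaw yaw 0.027 q [-0.14   0.691  1.377 -0.     1.073 -0.167] F [4.4 0.3 5.1] open 0.0117
```

View pics/s11.png

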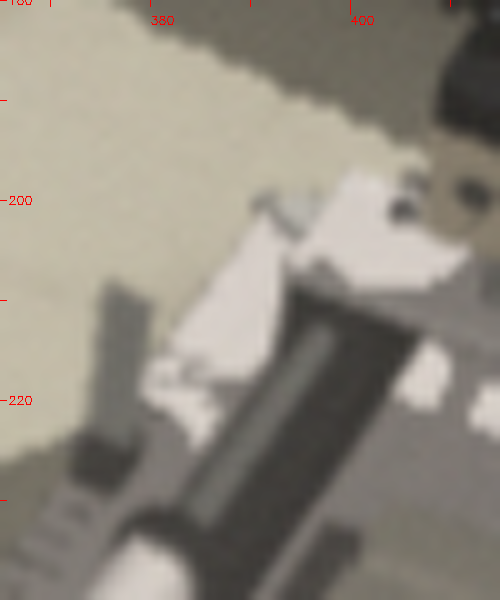

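View pics/t11.png

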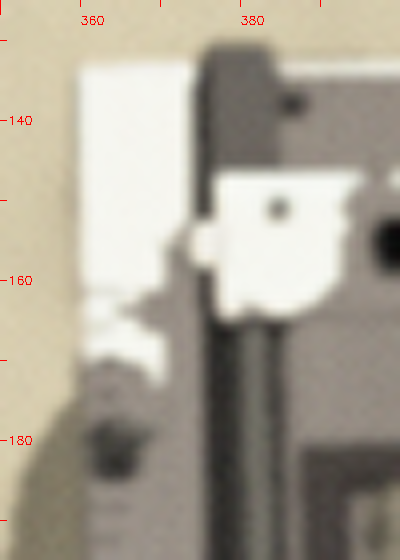

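```bash
cat > d.py <<'E'
from h import *
import sys
c=cam("top")[1:];s=cam("scene")[1:]
def fx(P,b=(0,0)):
    y=.028;d=P[:,:2]-np.array([.5595,-.015]);return np.c_[d@[np.cos(y),np.sin(y)],d@[-np.sin(y),np.cos(y)]]*1e3
if __name__=="__main__":
    print("scene ptr,mark L,R",fx(unproj([(390.5,200.2),(375,208.2),(379.5,210)],.058,*s)).round(1).tolist())
    print("top ptr, mark(L,mid,R upper edge)",fx(unproj([(373.5,155.5),(360.5,178.5),(364,178.5),(367.5,178.5)],.058,*c)).round(1).tolist())
    F=lambda x,y,z:[.5595+np.cos(.028)*x-np.sin(.028)*y,-.015+np.sin(.028)*x+np.cos(.028)*y,z]
    print("pred ptr travel34",proj(F(.084,.101,.058),*c),proj(F(.084,.101,.058),*s))
    for x in(.03,.04,.05):print(x,proj([F(x,.101,.058),F(x,.113,.058),F(x,.107,.012)],*c).round(1).tolist(),proj([F(x,.101,.058),F(x,.113,.058),F(x,.107,.012)],*s).round(1).tolist())
E
python3 d.py
```

```text
scene ptr,mark L,R [[77.1, 94.8], [34.0, 112.4], [33.7, 101.5]]
top ptr, mark(L,mid,R upper edge) [[84.7, 93.1], [35.3, 121.9], [35.3, 114.4], [35.2, 106.9]]
pred ptr travel34 [[369.80953089 155.8464565 ]] [[389.18862398 197.59753296]]
0.03 [[370.3, 180.9], [364.7, 180.9], [365.1, 183.5]] [[379.0, 211.0], [374.0, 209.1], [374.5, 225.6]]
0.04 [[370.2, 176.2], [364.6, 176.3], [365.0, 179.0]] [[380.9, 208.5], [375.9, 206.6], [376.4, 223.1]]
0.05 [[370.1, 171.6], [364.5, 171.6], [365.0, 174.6]] [[382.9, 205.9], [377.9, 204.1], [378.3, 220.5]]
```

```bash
python3 -m inch '-5 -.1 0 0 0;-7 -.2 0 0 0;-8 -.2 0 0 0;-8 -.2 0 0 0;-5 -.1 0 0 0;-2 0 0 0 0;0 0 0 0 0;0 0 0 0 0'; python3 - <<'E'
from h import *
st()
im=cam("scene")[0]; crop(im,360,190,420,240,12,"pics/s12.png")
im,*c=cam("top"); crop(im,350,150,410,200,12,"pics/t12.png")
E
```

```text
time: 12.0
tool_pos: [0.6034, -0.014, 0.2511]
tool_rot: [0.975, 1.57, -0.569]
contact_force: [4.4, -2.3, 5.3]
opening: 0.0115
t 12.0 tcp [ 0.6034 -0.014   0.2511] xax [ 0.001 -0.001 -1.   ] jaw yaw 0.0269 q [-1.500e-01  6.350e-01  1.490e+00 -1.000e-03  1.016e+00 -1.770e-01] F [ 4.4 -2.3  5.3] open 0.0115
```

View pics/s12.png

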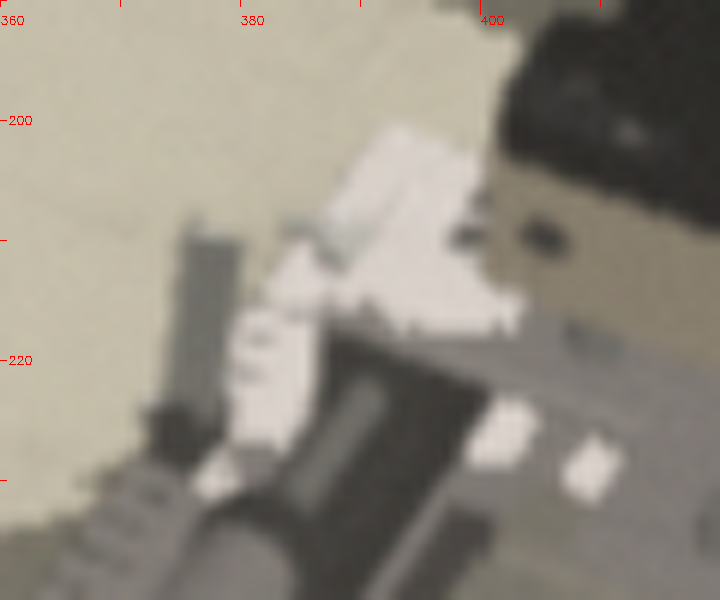

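View pics/t12.png

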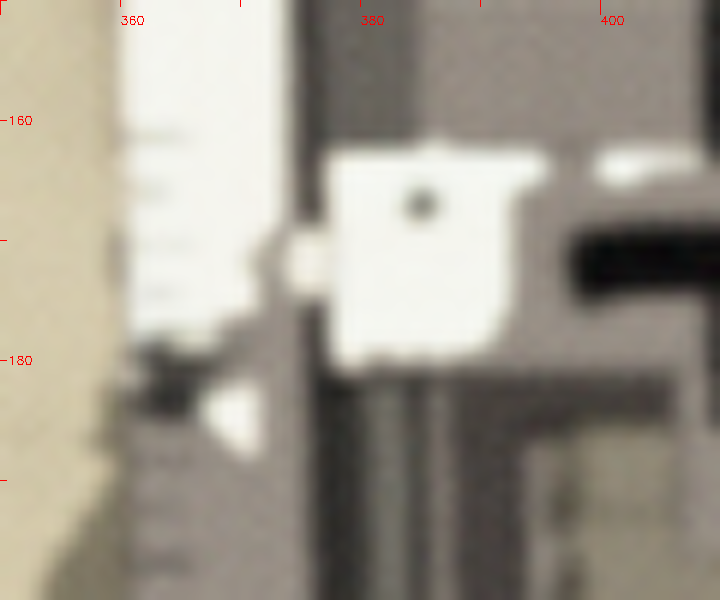

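```bash
python3 - <<'E'
from h import *
ims=[]
for i in range(6): ims.append(cam("top")[0].astype(float))
im=np.mean(ims,0)
np.set_printoptions(linewidth=200)
print("cols 356..376, rows 166..190");print(im[166:190,356:377].mean(2).astype(int))
sc=np.mean([cam("scene")[0].astype(float) for i in range(4)],0)
print("scene cols 368..394 rows 202..232");print(sc[202:232,368:394].mean(2).astype(int))
E
```

```text
cols 356..376, rows 166..190
[[194 193 191 193 203 218 224 229 237 241 242 242 242 242 241 241 236 201 143  91 106]
 [194 193 192 193 208 229 236 239 241 242 242 242 242 242 242 241 236 201 145  96 109]
 [194 194 190 186 205 232 240 242 242 242 242 242 242 242 241 239 228 191 157 135 141]
 [195 195 184 173 193 226 237 238 238 239 240 242 242 242 240 230 201 175 186 194 195]
 [195 195 183 165 183 220 232 234 234 236 239 241 242 240 232 207 176 176 211 228 226]
 [195 195 182 161 184 226 238 239 239 239 240 242 242 238 220 187 172 185 220 234 233]
 [196 193 184 164 185 230 241 242 242 242 242 242 242 238 220 183 165 179 215 232 231]
 [196 195 187 171 189 227 236 236 238 241 242 242 242 241 230 192 156 167 203 222 220]
 [196 196 192 183 194 225 231 229 233 239 242 242 242 242 234 196 155 154 175 179 173]
 [195 195 193 189 199 228 236 236 238 241 242 240 236 233 220 185 152 145 142 120 115]
 [195 195 193 189 197 226 235 233 233 235 236 229 209 188 175 156 144 141 130  94  90]
 [195 195 193 188 191 208 203 194 201 213 218 205 172 147 141 139 141 142 128  94  86]
 [195 195 193 183 172 168 1
[... 3562 characters left out ...]
 198 190 201 203 181 126  89  95 104 105  96  75  63  61]
 [183 184 181 164 106  68  66  66  68  73  97 161 176 151 170 175 132  95  94 104 106  99  78  66  62  61]
 [182 180 165 139  93  69  66  66  70 100 139 137 131 126 126 120  94  88 100 107 103  85  67  60  61  62]
 [167 157 134 120 102  87  76  70  89 150 171 143 125 122 118 100  88  97 105 106  94  73  63  62  62  62]
 [132 114 120 122 120 113 102  94 138 188 179 161 128 119 109  90  93 104 106  99  79  64  62  63  61  61]
 [121 110 120 118 112 113 118 119 163 196 184 163 114  98  85  86  99 107 104  85  68  63  63  63  62  59]
 [127 120 123 115 105 105 119 123 131 158 128  91  70  67  66  77  92 102  93  72  63  62  63  63  61  58]]
```

```bash
python3 - <<'E'
import cv2,numpy as np
np.set_printoptions(linewidth=200)
im=cv2.imread("pics/top0.png").astype(float).mean(2);print(im[172:190,354:376].astype(int))
print("ptr");print(im[134:150,364:382].astype(int))
s=cv2.imread("pics/scene0.png").astype(float).mean(2);print(s[202:232,366:388].astype(int))
print("ptr");print(s[184:204,384:404].astype(int))
E
```

```text
[[180 178 178 177 165 149 169 214 230 231 232 233 233 232 233 232 231 233 224 187 128  79]
 [178 177 182 178 169 155 169 210 225 224 227 231 232 233 232 231 231 233 223 184 131  81]
 [179 179 177 178 175 167 176 206 216 213 220 230 232 233 233 233 231 231 224 185 129  84]
 [177 177 177 176 176 174 181 212 224 224 226 230 231 232 232 232 233 231 224 184 131  84]
 [178 180 179 178 176 172 181 209 221 219 219 222 226 230 233 232 232 231 224 184 130  85]
 [179 177 180 180 178 172 174 189 184 178 182 196 210 223 227 226 231 230 223 186 130  84]
 [176 175 178 177 173 170 156 153 134 124 151 172 185 193 201 213 223 231 224 185 135  87]
 [179 177 176 178 175 159 139 114  90  87 106 119 126 138 165 203 224 231 223 182 131  85]
 [180 176 177 176 170 155 144 120  86  64  64  64  84 127 183 217 228 232 226 186 130  86]
 [178 178 177 174 160 151 148 131  93  65  56  61 100 163 210 228 232 232 224 182 133  85]
 [176 177 177 168 147 125 119 101  76  55  49  62 111 179 221 230 231 232 224 183 134  85]
 [176 177 176 168 138 109  96  79  56  44  47  65 118 187 224 233 231 233 224 185 130  82]
 [176 17
[... 5439 characters left out ...]
68 166 166 164 153 140 168 186 190]
 [166 167 167 167 166 167 166 168 168 166 169 167 167 167 165 163 167 188 190 192]
 [169 166 163 166 167 167 167 168 168 167 167 168 167 167 167 155 177 185 187 188]
 [167 166 166 167 168 167 166 169 168 167 168 167 168 167 166 142 154 166 177 183]
 [165 167 168 167 167 169 167 167 170 168 168 168 168 170 164 117 109 120 144 160]
 [166 168 167 167 168 168 167 170 178 181 173 172 170 170 162  99  71  81  98 108]
 [167 167 166 166 168 167 166 179 187 194 188 182 180 174 158  87  59  60  63  70]
 [168 168 166 166 167 166 172 186 189 193 191 189 191 180 152  82  56  56  55  58]
 [168 168 168 164 163 171 188 191 192 192 190 190 189 186 153  84  59  62  68  68]]
```

```bash
python3 -m inch '-4 -.1 0 0 0;-4 -.1 0 0 0;-2 0 0 0 0;0 0 0 0 0;0 0 0 0 0'; python3 - <<'E'
from h import *
st()
im=np.mean([cam("scene")[0].astype(float) for i in range(4)],0); crop(im,365,195,415,235,14,"pics/s13.png")
im=np.mean([cam("top")[0].astype(float) for i in range(4)],0); crop(im,350,160,400,200,14,"pics/t13.png")
np.set_printoptions(linewidth=200)
print(im[170:186,358:380].mean(2).astype(int))
E
```

```text
time: 13.02
tool_pos: [0.5936, -0.0142, 0.2511]
tool_rot: [0.996, 1.569, -0.548]
contact_force: [5.4, -3.0, 4.7]
opening: 0.0114
t 13.02 tcp [ 0.5936 -0.0142  0.2511] xax [ 0.001 -0.001 -1.   ] jaw yaw 0.027 q [-1.53e-01  6.20e-01  1.52e+00 -1.00e-03  1.00e+00 -1.79e-01] F [ 5.4 -3.   4.7] open 0.0114
[[181 164 182 220 232 233 234 235 239 241 241 241 241 241 236 201 144  88 100 180 233 243]
 [182 163 181 225 238 238 239 239 240 241 242 241 241 241 236 202 143  87  96 176 232 242]
 [183 164 187 229 240 241 241 241 242 241 242 241 241 241 235 199 146 100 103 173 230 241]
 [187 171 189 227 235 236 237 240 242 242 242 241 241 239 228 193 169 159 156 189 230 241]
 [191 183 194 225 229 228 233 239 241 242 242 241 239 230 203 182 202 221 219 221 234 241]
 [193 188 198 227 235 235 237 240 241 242 242 241 235 216 184 184 218 235 234 229 236 241]
 [193 187 197 225 234 233 233 234 237 240 242 239 229 203 184 192 222 235 234 228 235 241]
 [193 187 190 207 204 194 201 213 227 236 237 235 222 185 159 175 217 234 232 228 235 241]
 [192 184 172 168 148 139 166 190 204 213 219 225 220 186 149 160 199 217 216 218 234 241]
 [189 176 152 127  99  92 114 132 140 152 182 215 223 191 153 148 156 152 147 182 229 241]
 [185 172 159 135  94  74  73  77  91 128 172 207 211 184 151 142 130  97  86 154 227 242]
 [177 165 164 144 102  72  65  69  93 135 162 174 173 157 143 141 129  90  75 149 226 241]
 [160 138 129 113  83  60  54  59  85 119 139 144 142 140 142 141 130  90  74 148 224 240]
 [152 123 104  88  67  53  51  65  91 116 132 139 139 139 141 142 129  91  72 144 220 234]
 [148 119 106  97  87  83  87 109 140 148 144 140 139 139 140 141 129  95  70 126 197 214]
 [142 117 114 125 139 156 171 189 207 199 172 152 145 141 142 142 132  99  63  85 134 149]][ WARN:0@5.176] global loadsave.cpp:1063 imwrite_ Unsupported depth image for selected encoder is fallbacked to CV_8U.
```

View pics/s13.png

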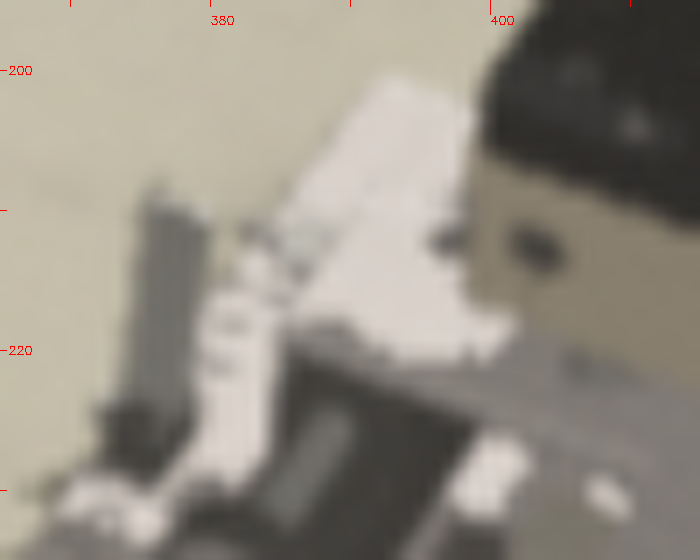

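View pics/t13.png

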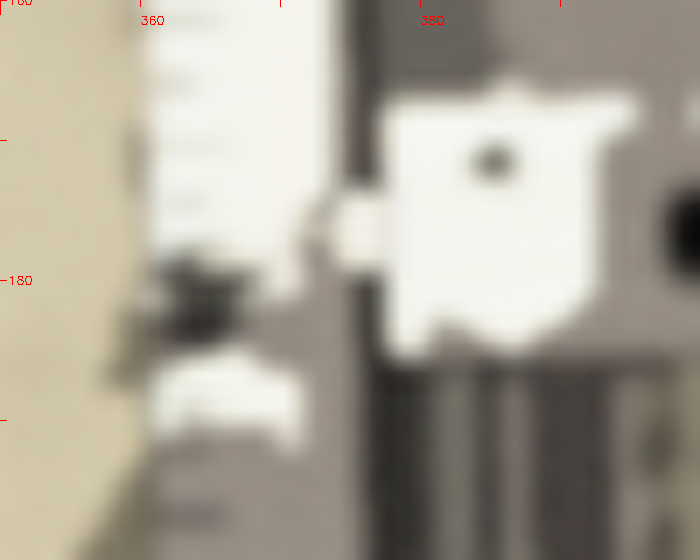

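```bash
python3 -m inch '-1 0 0 0 0;-1 0 0 0 0;0 0 0 0 0;0 0 0 0 0;0 0 0 0 0;0 0 0 0 0;0 0 0 0 0;0 0 0 0 0'; python3 - <<'E'
from h import *
st()
im=np.mean([cam("scene")[0].astype(float) for i in range(4)],0).astype(np.uint8); crop(im,365,195,415,235,14,"pics/s14.png")
crop(im,330,180,480,300,5,"pics/s14b.png")
im=np.mean([cam("top")[0].astype(float) for i in range(4)],0).astype(np.uint8); crop(im,350,160,400,200,14,"pics/t14.png")
np.set_printoptions(linewidth=200)
print(im[172:186,358:380].mean(2).astype(int))
E
```

```text
time: 14.08
tool_pos: [0.5918, -0.0143, 0.2511]
tool_rot: [1.079, 1.569, -0.465]
contact_force: [5.0, -3.5, 4.7]
opening: 0.0113
t 14.08 tcp [ 0.5918 -0.0143  0.2511] xax [ 0.002 -0.001 -1.   ] jaw yaw 0.027 q [-1.530e-01  6.170e-01  1.526e+00 -1.000e-03  9.970e-01 -1.800e-01] F [ 5.  -3.5  4.7] open 0.0113
[[183 164 184 228 240 241 241 242 241 241 241 241 241 241 235 199 142  88  91 174 232 242]
 [186 170 188 226 235 235 237 241 241 242 241 241 241 239 228 188 140  97 100 172 229 241]
 [189 183 195 224 230 228 232 238 241 242 242 241 239 229 200 168 157 152 156 189 230 241]
 [194 188 197 227 235 235 237 239 241 242 241 241 236 209 169 165 196 216 218 220 234 240]
 [193 187 196 226 234 233 233 234 237 240 241 240 230 200 174 182 218 233 233 229 235 240]
 [192 187 188 207 202 194 201 214 227 235 237 235 221 197 184 195 222 234 233 229 235 241]
 [191 184 172 167 148 140 166 189 202 211 218 222 211 184 164 180 216 233 232 229 236 241]
 [190 175 153 128 101  94 114 130 139 154 183 215 220 187 152 162 195 214 214 219 234 241]
 [184 170 159 133  95  74  72  76  94 142 196 228 229 194 153 147 153 149 145 178 228 240]
 [177 165 163 143 102  73  65  70 108 167 210 226 219 184 150 139 128  95  82 153 225 241]
 [161 138 130 111  80  58  53  63 103 154 178 183 175 156 144 141 127  90  73 146 225 242]
 [152 120 103  88  65  52  51  60  93 126 142 144 142 140 141 139 128  90  74 145 223 240]
 [150 118 105  97  87  83  87 106 132 140 140 138 138 138 141 140 130  94  73 143 218 233]
 [139 116 113 124 139 156 170 186 200 181 153 140 139 140 138 141 131  99  72 125 193 210]]
```

View pics/s14.png

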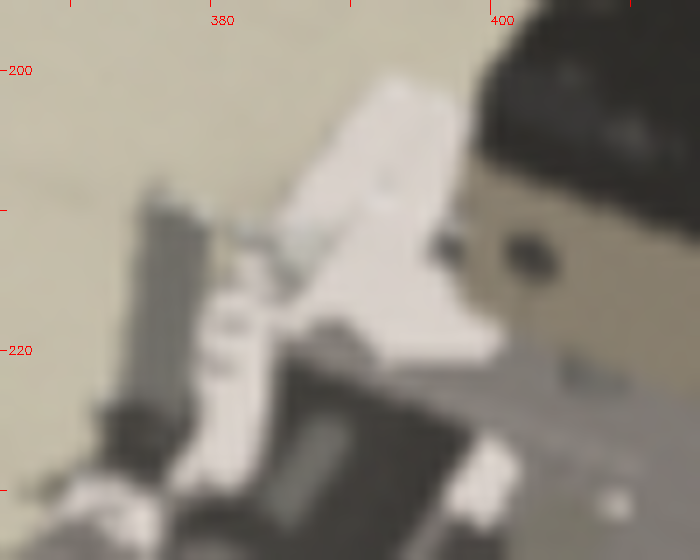

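View pics/t14.png

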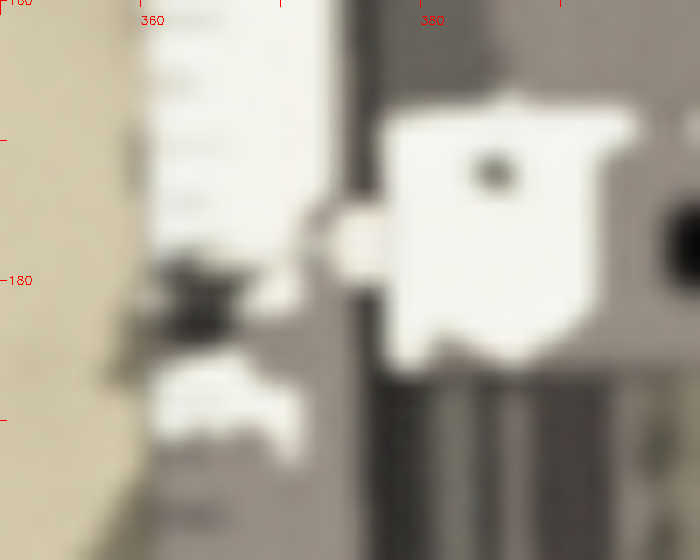

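View pics/s14b.png

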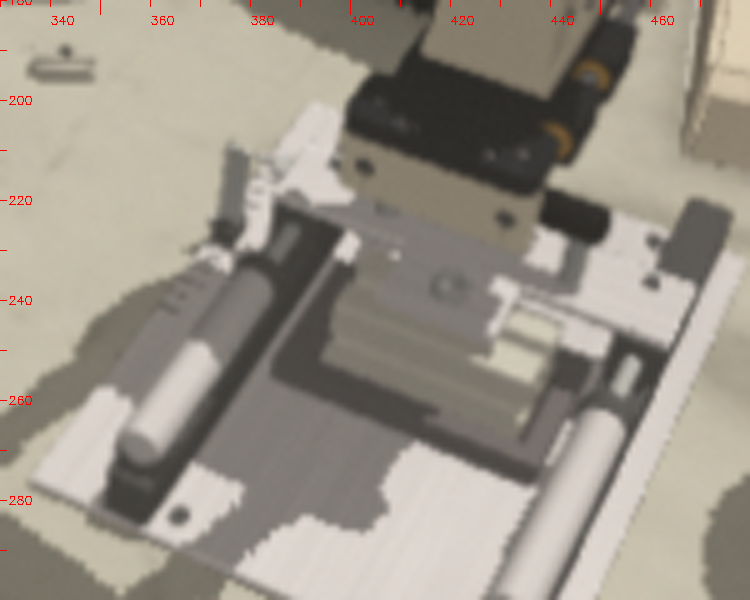

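```bash
python3 -c "
from cell import workorder
print(workorder.hand_in())
from h import *
st()"
```

```text
the job is handed in; nothing more can be done
None
the job is handed in; nothing more can be done
```

The 40 mm offcut is seated in the pocket and let go, and I handed the job in at about 14 s with the gripper still pinching the pull bar at the mark. Hand-in gives no verdict, so I don't know the official result.

**Offcut:** On the way in it caught the pocket's right-hand chamfer, pushing back about 10 N sideways. I shifted it 2 mm left and pressed again, and it went down to full depth. The arm never touched the other two offcuts. The carriage then passed over the seated offcut without jamming.

**Carriage:** With the carriage home, the shelf was too close for the gripper body to centre on the bar. I hooked the far finger behind the bar and closed the jaws, which drew the carriage about 34 mm into a normal pinch. I then drew it about 47 mm further, so total travel is about 81 mm.

**Last checks:**
- **Grip:** the opening reads 11.3 mm on the 12 mm bar with grip force set to 45 N, and the arm is at rest. I had no direct reading of the finger force.
- **Pointer against mark:** before the final 2 mm move, the scene camera put the pointer about 0.6 mm short of the mark and the top camera about 3.5 mm short. I settled between them, so the remaining error should be about 1.5 mm either way, inside the 4 mm limit. In the last pictures the pointer and blade look level from both cameras.

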